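# Put lamp cartons away on the pile in the stock drawer

## Robot

A 7-joint arm with a two-finger parallel gripper is mounted at the origin on the work surface. World frame = base frame: x ahead of the robot, y to its left, z up, the work surface at z = 0. Lengths are in m, angles in degrees, forces in N, time in s.
With the tool pointing down it reaches from about 0.425 to 0.875 m from the base axis. Payload 4.7 kg.
Tool frame: the origin (TCP) lies between the finger pads; the fingertips stand env.finger_overhang ahead of it and the grasp point (between the pads) lies 5 mm behind it (env.finger_overhang is the distance from the TCP to the fingertips, in m); z points along the fingers, y is the line along which they close (so a half turn about z gives the same grasp; the last joint's range is limited). The gripper opens to 87 mm and grips with 3 to 60 N. Pads are 19 mm wide; open, the fingers measure 117 mm over their backs; the gripper's body (75 mm by 190 mm) begins 51 mm behind the grasp point.
Start: joints at [0.808, 18.392, -4.016, 83.108, 1.295, 78.541, -3.26], TCP at [0.65, -0, 0.237] pointing down, gripper open.
Joint ranges: [-163.93, 163.93], [-17.29, 119.83], [-79.2, 71.16], [3.27, 140.29], [-89.18, 269.18], [5.43, 117.66], [-154.24, 154.24]. Speed limits (degrees/s): [147.25, 147.25, 180, 180, 180, 180, 180].

## Interface

Orientations are given as [roll, pitch, yaw] about the fixed x, y, z axes, in that order (R = Rz(yaw) Ry(pitch) Rx(roll)).
In Python, from cell import telemetry, eyes, env, models gives the robot as it stands. The module is installed in compiled form; this text tells all that it offers.
- The arm moves only by the tool drive_tool, never from a script. Its arguments are lists of equal length, an entry for each row: "angular": the turn, a rotation vector about the tool's x, y, z in rad, a list of three; "delta_pos": the shift along the tool's x, y, z in cm, a list of three; "gripper": the finger opening in cm, from 0 to 8.7. A call has 1 to 20 rows; each row shifts and turns the commanded pose from where the row before left it, along the tool's axes as they then stand; what a row does not reach is not made up. A row lasts 1/10 s, in which the tool goes at most 50 mm and 8.59 degrees, less where a joint would pass 70% of its speed; a pose out of reach is approached as far as the arm can. A call with a gripper value outside its range is refused whole. The fingers move at their own pace and stop on an object; "squeeze" is the grip in N (left out, the last holds). Time passes only in rows, so rows that do not move let the fingers close. It gives the time, the measured TCP pose, the force, the opening and the grip force at its end, in the units of the state.
- telemetry.get_obs(): the state, without advancing time (a new reading comes with each control period).
- eyes.read_camera(name): name is "scene" or "side" or "wrist"; returns a dict with "pixels" (480x640x3 uint8, red, green, blue), "mtx" (3x3 intrinsics, pixels), "origin" and "orientation" of the camera in the world. Camera axes: x right, y down, z forward; pixel columns grow to the right and rows downward; lengths in m; the calibration is good to about 2 mm. A picture is of the moment at which its call begins. There is no depth.
- env.sign_off(): hands the job in; it is judged then, once.
Trained networks look in a picture, given as the dict that the camera call returned (one of the last four; its "shot" number tells which), for a name from the list of things; names that differ only in an ending like _2 or _b are one class to them, and where a whole thing is asked for, a point or a joint stands for the part that bears it (a point fixed in the world has none). Each returns a list of dicts, best first, with "p" (0 to 1); they miss things now and then, are a little off and sometimes report something else, mostly with a low value. They report only what shows in the picture. A call takes as long as a camera call. They do not tell look-alikes from the thing itself.
- models.search_frame(picture, target): "centre" ([column, row] in pixels, amid what is visible of it).
- models.cut_out(picture, target): "pixels" (480x640 bool, what is visible of it) and "centre" ([column, row] in pixels, amid what is visible of it).
The state is a dict: "time_s": time; "qpos": joint angles; "joint_velocities": joint speeds; "effort": joint torques, N m; "tool_pos": TCP position; "tool_rot": TCP orientation; "force": force on the tool from outside, world axes, zero at the start; "wrist_torque": the same for the moment, N m; "grip_width": finger opening in m; "grasp_force": force on a finger pad.
Only numpy, scipy, OpenCV 4.12 (cv2) and the standard library are available. Lean on these libraries where they do the work, as an engineer would, in place of code of your own. Each camera call takes 0.05 s, during which the arm holds its last target. There are 200 camera calls.

## Task

Open the stock drawer and put away the loose lamp cartons that are the same size as those piled in it: lay them one on another on the pile, flat and squarely in line with it, lowering each until it rests on the pile before letting go, because the lamps are glass and must not be dropped. Cartons of any other size (narrower or shorter) do not belong in this drawer and go into the plywood returns tray. At the end push the drawer fully shut.

Things in the scene. Friction and masses are not known exactly. Their poses are not given: they have to be found in the camera images.
- drawer (a joint): how far the one deep drawer of the grey steel stock cabinet is out, in m: 0 fully shut (it may start a little ajar), 0.185 fully out on its stop; it slides along -x of drawer_handle, with about 2 N of friction and light damping, and stays where it is left. The cabinet is fixed, 200 mm wide, 270 mm deep and 180 mm high
- drawer_handle (a point): middle of the drawer's bar handle: a level round steel bar 11 mm thick, 110 mm long, parallel to the drawer front, its centre 35 mm in front of the face and 155 mm above the counter. -x points straight out of the drawer, y along the bar, z up. The top edge of the front panel (194 mm wide, 15 mm thick) is 20 mm and the cabinet's top 25 mm above this point
- pile: bottom carton (108 x 66 x 20 mm) of the pile in the drawer; origin at the centre of its underside, on the drawer floor 24 mm above the counter; x along its length (the drawer's), y across, z up. It moves with the drawer, about 72 mm behind the inside of the front panel; the drawer is 160 mm wide inside, its side walls 34 mm above its floor. More cartons, full or half height, lie on it: the pile's height (up to 65 mm) is not told
- tray_floor (a point): centre of the floor (6 mm above the counter) of the returns tray, a fixed low plywood tray left of the cabinet, 250 mm inside along x and 150 mm along y, walls 8 mm thick and 30 mm above its floor
- carton1_mid (a point): centre (half-way up) of a sealed cardboard lamp carton of the pile's size, 108 x 66 x 20 mm (length x width x height), about 110 g, lying flat on the counter; x along its length, y across, z up. May be absent (None)
- carton2_mid (a point): centre (half-way up) of a sealed cardboard lamp carton of the pile's size, 108 x 66 x 20 mm (length x width x height), about 110 g, lying flat on the counter; x along its length, y across, z up. May be absent (None)
- carton3_mid (a point): centre (half-way up) of a sealed cardboard lamp carton of the pile's size, 108 x 66 x 20 mm (length x width x height), about 110 g, lying flat on the counter; x along its length, y across, z up. May be absent (None)
- carton4_mid (a point): centre (half-way up) of a sealed cardboard lamp carton of the pile's size, 108 x 66 x 20 mm (length x width x height), about 110 g, lying flat on the counter; x along its length, y across, z up. May be absent (None)
- slim_mid (a point): centre of an odd-sized carton of the same board, 108 x 46 x 20 mm (narrower), about 80 g, lying flat on the counter; x along its length, y across, z up. May be absent (None)
- stub_mid (a point): centre of an odd-sized carton of the same board, 78 x 66 x 20 mm (shorter), about 80 g, lying flat on the counter; x along the 78 mm, y across, z up. May be absent (None)
Not all that is in view belongs to the job. Leave any orange or purple look-alike of the part that bears carton3_mid alone.

How it is judged (in metres and radians):
On the way, in this order (a step that is already met when the one before it is completed fails the run):
1. the drawer is pulled open (at least 130 mm) (value of joint drawer above 0.13 m), for 0.2 s.
2. every carton of the pile's size lies on the pile in the open drawer, released (x of carton1_mid in the frame of pile between -0.015 and 0.015 m and y of carton1_mid in the frame of pile between -0.012 and 0.012 m and z of carton1_mid in the frame of pile between 0.026 and 0.14 m and angle between each of carton1_mid, carton2_mid, carton3_mid, carton4_mid's own z axis and vertical below 0.08 rad and angle between the x axis of each of carton1_mid, carton2_mid, carton3_mid, carton4_mid and the x axis of pile, either way round below 0.14 rad and x of carton2_mid in the frame of pile between -0.015 and 0.015 m and y of carton2_mid in the frame of pile between -0.012 and 0.012 m and z of carton2_mid in the frame of pile between 0.026 and 0.14 m and x of carton3_mid in the frame of pile between -0.015 and 0.015 m and y of carton3_mid in the frame of pile between -0.012 and 0.012 m and z of carton3_mid in the frame of pile between 0.026 and 0.14 m and x of carton4_mid in the frame of pile between -0.015 and 0.015 m and y of carton4_mid in the frame of pile between -0.012 and 0.012 m and z of carton4_mid in the frame of pile between 0.026 and 0.14 m and contact force between each of carton1, carton2, carton3, carton4 and the fingers below 0.05 N and value of joint drawer above 0.1 m), for 0.3 s.
At the end, for the whole second after the job is handed in: every full-size carton lies flat and still on the pile, within 15 mm lengthways, 12 mm sideways and 0.14 rad of its bottom carton; each odd-sized carton lies still in the tray; the drawer is shut to within 6 mm (x of carton1_mid in the frame of pile between -0.015 and 0.015 m and y of carton1_mid in the frame of pile between -0.012 and 0.012 m and z of carton1_mid in the frame of pile between 0.026 and 0.14 m and angle between each of carton1_mid, carton2_mid, carton3_mid, carton4_mid's own z axis and vertical below 0.08 rad and angle between the x axis of each of carton1_mid, carton2_mid, carton3_mid, carton4_mid and the x axis of pile, either way round below 0.14 rad and x of carton2_mid in the frame of pile between -0.015 and 0.015 m and y of carton2_mid in the frame of pile between -0.012 and 0.012 m and z of carton2_mid in the frame of pile between 0.026 and 0.14 m and x of carton3_mid in the frame of pile between -0.015 and 0.015 m and y of carton3_mid in the frame of pile between -0.012 and 0.012 m and z of carton3_mid in the frame of pile between 0.026 and 0.14 m and x of carton4_mid in the frame of pile between -0.015 and 0.015 m and y of carton4_mid in the frame of pile between -0.012 and 0.012 m and z of carton4_mid in the frame of pile between 0.026 and 0.14 m and x of slim_mid in the frame of tray_floor between -0.125 and 0.125 m and y of slim_mid in the frame of tray_floor between -0.075 and 0.075 m and z of slim_mid in the frame of tray_floor between 0 and 0.04 m and linear speed of each of slim, stub, carton1, carton2, carton3, carton4 below 0.02 m/s and x of stub_mid in the frame of tray_floor between -0.125 and 0.125 m and y of stub_mid in the frame of tray_floor between -0.075 and 0.075 m and z of stub_mid in the frame of tray_floor between 0 and 0.04 m and value of joint drawer below 0.006 m); the robot touches nothing.
It fails at once if a lamp carton is dropped onto the pile (falls freely onto it from over 8 mm) ((linear speed of carton1 above 0.4 m/s and contact force between carton1 and anything else below 0.005 N and x of carton1_mid in the frame of pile between -0.04 and 0.04 m and y of carton1_mid in the frame of pile between -0.04 and 0.04 m and z of carton1_mid in the frame of pile between 0 and 0.3 m) or (linear speed of carton2 above 0.4 m/s and contact force between carton2 and anything else below 0.005 N and x of carton2_mid in the frame of pile between -0.04 and 0.04 m and y of carton2_mid in the frame of pile between -0.04 and 0.04 m and z of carton2_mid in the frame of pile between 0 and 0.3 m) or (linear speed of carton3 above 0.4 m/s and contact force between carton3 and anything else below 0.005 N and x of carton3_mid in the frame of pile between -0.04 and 0.04 m and y of carton3_mid in the frame of pile between -0.04 and 0.04 m and z of carton3_mid in the frame of pile between 0 and 0.3 m) or (linear speed of carton4 above 0.4 m/s and contact force between carton4 and anything else below 0.005 N and x of carton4_mid in the frame of pile between -0.04 and 0.04 m and y of carton4_mid in the frame of pile between -0.04 and 0.04 m and z of carton4_mid in the frame of pile between 0 and 0.3 m)).
Of pile_half, pile_second, pile_pair only 1 to 1 are there at a start; the rules pass over those that are not, and their reading is None.
Of carton1, carton2, carton3, carton4 only 3 to 4 are there at a start; the rules pass over those that are not, and their reading is None.
Of slim, stub only 1 to 2 are there at a start; the rules pass over those that are not, and their reading is None.
At some moment in a run one of slim, stub may be knocked a few centimetres aside while the robot is not near it.
It also fails if it takes over 210 s, if anything falls off the work surface, if the arm or the gripper's body presses on something with over 40 N, if the wrist force passes 120 N, or if a joint passes its speed limit or range.

## Working session

There is one attempt and no reset: what is moved stays moved. The work goes in short steps, Python scripts to look and compute and a tool call to move; the robot and the scene stay as the last step left them, time stands still between calls to the robot, and variables do not carry over. Pictures are saved under pics/ and viewed, at most 14 in all, crops included, and the job is handed in when it is done.

Besides the shell and the picture viewer there is one more tool, called after "Emit:" as name(argument=value, ...) on one line, values as JSON. drive_tool: Moves the arm, as the interface text tells. Its arguments: {"type":"object","properties":{"angular":{"type":"array","items":{"type":"array","items":{"type":"number"}}},"delta_pos":{"type":"array","items":{"type":"array","items":{"type":"number"}}},"gripper":{"type":"array","items":{"type":"number"}},"squeeze":{"type":"number"}},"required":["angular","delta_pos","gripper"]}

```bash
mkdir -p pics; ls
python3 - <<'E'
from cell import telemetry, eyes, env, models
import cv2
print(env.finger_overhang); o=telemetry.get_obs(); print(o)
for n in ["scene","side"]:
    p=eyes.read_camera(n); cv2.imwrite(f"pics/{n}0.png",p["pixels"][:,:,::-1]); print(n,p["mtx"],p["origin"],p["orientation"])
    for t in ["drawer_handle","pile","carton1_mid","slim_mid","stub_mid"]:
        print(t,[(([round(float(v)) for v in d["centre"]]),round(float(d["p"]),2)) for d in models.search_frame(p,t)])
E
```

```text
pics
0.014
{'time_s': 0.0, 'qpos': array([ 0.80850502, 18.43815285, -4.01444089, 83.17579226,  1.2954179 ,
       78.53855183, -3.25869587]), 'joint_velocities': array([ 0.09035449,  0.02355967, -0.05200775, -0.016156  , -0.0024481 ,
        0.00392461,  0.00208344]), 'effort': array([-2.58547143e-04, -4.91284704e+01, -4.03903294e-01, -3.12526345e+01,
       -6.40594075e-02,  4.37659642e-02,  1.61017233e-04]), 'tool_pos': array([ 6.49479509e-01, -7.07044094e-05,  2.35463798e-01]), 'tool_rot': array([-1.79892763e+02,  6.44678703e-03,  9.00016229e+01]), 'force': array([-0.52707189,  0.33685461, -0.04084681]), 'wrist_torque': array([ 0.02147906, -0.04687433, -0.01420401]), 'grasp_force': 0.0, 'grip_width': 0.08757170672511234}
scene [[515.35756035   0.         318.16484459]
 [  0.         515.35756035 231.19538696]
 [  0.           0.           1.        ]] [1.20240717 0.47274003 1.15111886] [-140.98989516   -0.88925765  129.05494646]
drawer_handle [([340, 275], 0.68)]
pile []
carton1_mid [([255, 252], 0.56)]
slim_mid [([258, 251], 0.27)]
stub_mid [([294, 221], 0.63)]
side [[490.64747776   0.         314.19926529]
 [  0.         490.64747776 230.37753156]
 [  0.           0.           1.        ]] [0.47958143 0.61229076 0.90774067] [-141.18987873   -0.97461218 -175.05998909]
drawer_handle [([244, 279], 0.71)]
pile [([229, 294], 0.41)]
carton1_mid []
slim_mid []
stub_mid [([340, 209], 0.81)]
```

View pics/scene0.png

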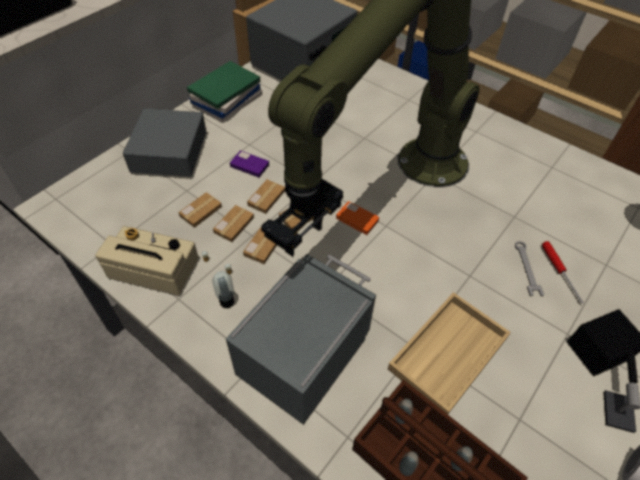

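View pics/side0.png

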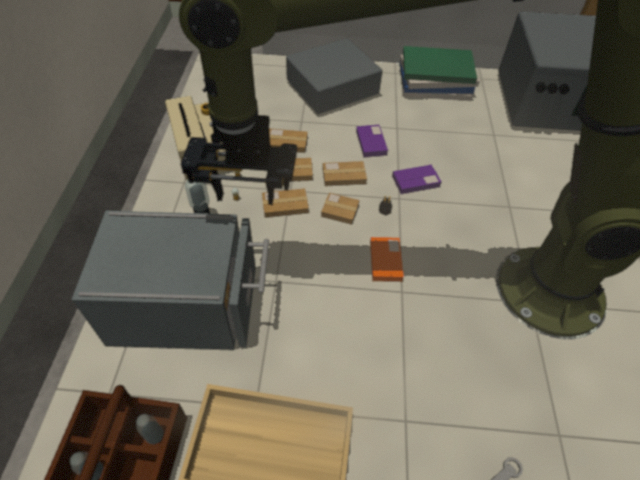

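Scene view: the grey cabinet is at (300,340) with its handle at (347,270), and the plywood tray is at (450,350). Tan cartons are at (200,209), (234,222), (266,194) and (262,245), with others hidden by the gripper. The orange (357,217) and purple (250,162) look-alikes are to be left alone. Side view: tan cartons at (287,140), (300,168), (343,172), (285,202) and a short one at (340,207). Purple ones are at (372,140) and (417,178), orange at (386,258).

```bash
cat > h.py <<'E'
from cell import telemetry, eyes, env, models
import numpy as np, cv2
from scipy.spatial.transform import Rotation as R
from scipy.optimize import minimize
def shot(n,save=None):
    p=eyes.read_camera(n)
    p["R"]=R.from_euler("xyz",p["orientation"],degrees=True).as_matrix()
    if save: cv2.imwrite(f"pics/{save}.png",p["pixels"][:,:,::-1])
    return p
def proj(p,X):
    c=(np.atleast_2d(X)-p["origin"])@p["R"]; q=c@np.asarray(p["mtx"]).T
    return q[:,:2]/q[:,2:]
def ray(p,uv):
    d=p["R"]@np.linalg.inv(p["mtx"])@np.array([uv[0],uv[1],1.]); return d/np.linalg.norm(d)
def onplane(p,uv,z):
    d=ray(p,uv); o=np.asarray(p["origin"]); return o+d*(z-o[2])/d[2]
def tri(ps,uvs):
    A=0;b=0
    for p,uv in zip(ps,uvs):
        d=ray(p,uv); M=np.eye(3)-np.outer(d,d); A=A+M; b=b+M@np.asarray(p["origin"])
    X=np.linalg.solve(A,b); return X,[np.linalg.norm(proj(p,X)[0]-uv) for p,uv in zip(ps,uvs)]
def tan(p):
    h=cv2.cvtColor(p["pixels"],cv2.COLOR_RGB2HSV); 
    m=cv2.inRange(h,(9,70,60),(22,200,255)); return cv2.morphologyEx(m,cv2.MORPH_CLOSE,np.ones((3,3)))
def corners(x,y,yaw,L,W,z0,z1):
    c,s=np.cos(yaw),np.sin(yaw)
    return np.array([[x+c*a-s*b,y+s*a+c*b,z] for z in (z0,z1) for a,b in ((L/2,W/2),(L/2,-W/2),(-L/2,-W/2),(-L/2,W/2))])
E
cat > /tmp/a.py <<'E'
from h import *
ps={n:shot(n) for n in ("scene","side")}
hs=[models.cut_out(ps[n],"drawer_handle")[0] for n in ps]
print(tri(list(ps.values()),[d["centre"] for d in hs]))
for n,p in ps.items():
    m=tan(p); k,l,st,ce=cv2.connectedComponentsWithStats(m)
    for i in range(1,k):
        if st[i,4]>150:
            cs,_=cv2.findContours((l==i).astype('uint8'),0,2); q=max(cs,key=cv2.contourArea)[:,0].astype(float)
            P=np.array([onplane(p,u,.02)[:2] for u in q],'f')
            r=cv2.minAreaRect(P); print(n,ce[i].round(),st[i,4],np.round(r[0],3),np.round(r[1],3),round(r[2],1))
E
PYTHONPATH=. python3 /tmp/a.py
```

```text
Traceback (most recent call last):
  File "h.py", line 1, in <module>
    from cell import telemetry, eyes, env, models
ModuleNotFoundError: No module named 'cell'
```

```bash
PYTHONPATH=. python3 - <<'E'
from h import *
p=shot("wrist"); cv2.imwrite("pics/w0.png",p["pixels"][:,:,::-1]); print(p["origin"],p["orientation"])
# close crops of handle
a=shot("side");b=shot("scene")
A=cv2.resize(a["pixels"][200:360,70:290],None,fx=2.7,fy=2.7)[:,:,::-1]
B=cv2.resize(b["pixels"][220:420,220:400],None,fx=2.1,fy=2.1)[:,:,::-1]
h=max(A.shape[0],B.shape[0]); 
f=lambda I:cv2.copyMakeBorder(I,0,h-I.shape[0],0,0,0)
I=np.hstack([f(A),f(B)]); I=cv2.resize(I,None,fx=.8,fy=.8); cv2.imwrite("pics/c0.png",I); print(I.shape)
E
```

```text
Traceback (most recent call last):
  File "h.py", line 1, in <module>
    from cell import telemetry, eyes, env, models
ModuleNotFoundError: No module named 'cell'
```

```bash
export PYTHONPATH=.:$PYTHONPATH; python3 /tmp/a.py
python3 - <<'E'
from h import *
a=shot("side");b=shot("scene")
A=cv2.resize(a["pixels"][200:360,70:290],None,fx=2.7,fy=2.7)[:,:,::-1]
B=cv2.resize(b["pixels"][220:420,220:400],None,fx=2.1,fy=2.1)[:,:,::-1]
h=max(A.shape[0],B.shape[0]); 
f=lambda I:cv2.copyMakeBorder(I,0,h-I.shape[0],0,0,0)
I=np.hstack([f(A),f(B)]); I=cv2.resize(I,None,fx=.8,fy=.8); cv2.imwrite("pics/c0.png",I); print(I.shape)
E
```

```text
(array([0.63692509, 0.12485564, 0.15589705]), [np.float64(4.570420392946462), np.float64(5.797369471654534)])
scene [244.  25.] 976 [-0.153 -1.013] [0.511 0.165] 31.0
scene [354.   4.] 241 [-0.6   -0.774] [0.113 0.156] 40.8
scene [566.  78.] 9688 [-0.794  0.063] [1.141 0.638] 17.5
scene [393.  56.] 160 [-0.421 -0.431] [0.164 0.07 ] 10.6
scene [267. 195.] 665 [ 0.472 -0.298] [0.12  0.075] 9.3
scene [201. 209.] 723 [ 0.634 -0.409] [0.079 0.115] 88.7
scene [356. 216.] 312 [ 0.368 -0.039] [0.088 0.119] 4.9
scene [234. 222.] 742 [ 0.609 -0.298] [0.117 0.075] 8.5
scene [292. 220.] 162 [ 0.498 -0.175] [0.043 0.043] 88.8
scene [148. 260.] 4312 [ 0.847 -0.39 ] [0.169 0.269] 23.2
scene [260. 247.] 581 [ 0.617 -0.182] [0.109 0.074] 14.2
scene [448. 360.] 8548 [0.599 0.472] [0.362 0.352] 86.6
scene [383. 447.] 914 [0.833 0.401] [0.146 0.092] 87.3
scene [432. 471.] 152 [0.821 0.484] [0.042 0.039] 37.0
side [589.   7.] 199 [-0.404 -1.271] [0.137 0.049] 71.0
side [189. 121.] 1637 [ 0.898 -0.454] [0.119 0.255] 24.7
side [289. 139.] 587 [ 0.63  -0.409] [0.085 0.113] 88.8
side [302. 169.] 445 [ 0.576 -0.302] [0.053 0.086] 5.1
side [345. 173.] 882 [ 0.466 -0.298] [0.11  0.083] 9.6
side [286. 203.] 1013 [ 0.605 -0.183] [0.109 0.084] 13.8
side [340. 209.] 758 [ 0.471 -0.178] [0.081 0.081] 77.5
side [385. 258.] 1221 [ 0.36  -0.038] [0.072 0.124] 4.1
side [ 88. 431.] 1586 [0.883 0.381] [0.168 0.071] 87.4
side [267. 438.] 13465 [0.562 0.371] [0.164 0.273] 86.2
side [153. 443.] 1436 [0.776 0.385] [0.132 0.079] 86.7
side [113. 436.] 438 [0.833 0.397] [0.117 0.017] 87.4
(346, 778, 3)
```

View pics/c0.png

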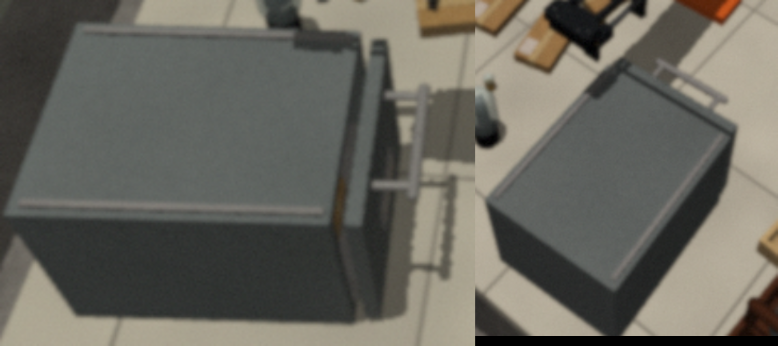

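The crop shows the real bar handle on the cabinet's slightly ajar drawer. Its ends are at side (268,240) and (262,289), and scene (330,259) and (368,280). Nothing else looks like a handle.

Run:
```python
from h import *
P=[shot("side"),shot("scene")]
for u in [((267.7,240.3),(329.5,258.7)),((261.7,289.4),(368.2,280.1))]: print(tri(P,[np.array(v) for v in u]))
print(onplane(P[0],(267.7,240.3),.155),onplane(P[0],(261.7,289.4),.155),onplane(P[1],(329.5,258.7),.155),onplane(P[1],(368.2,280.1),.155))
```

```text
(array([0.6083333 , 0.04347775, 0.1502936 ]), [np.float64(2.470995271315235), np.float64(1.9930176228884324)])
(array([0.60193511, 0.15376114, 0.15244289]), [np.float64(1.4384032510067888), np.float64(1.1067369861011491)])
[0.60633416 0.04141279 0.155     ] [0.60089206 0.15249504 0.155     ] [0.61424483 0.05025974 0.155     ] [0.60498388 0.15705803 0.155     ]
```

Emit:
drive_tool(delta_pos=[[2,-0.88,0],[2,-0.88,0],[2,-0.88,0],[2,-0.88,0],[2,-0.88,0],[0,0,0],[0,0,0]], angular=[[0,0,-0.012],[0,0,-0.012],[0,0,-0.012],[0,0,-0.012],[0,0,-0.01],[0,0,0],[0,0,0]], gripper=[2.6,2.6,2.6,2.6,2.6,2.6,2.6], squeeze=20)

```text
time_s: 1.7
tool_pos: [0.6033, 0.0997, 0.2368]
tool_rot: [180.0, 0.0, 93.4]
force: [0.1, -0.8, -0.3]
grip_width: 0.0391
grasp_force: 0.0
```

Run:
```python
from h import *
o=telemetry.get_obs(); print(o["tool_pos"],o["tool_rot"],o["grip_width"],o["force"])
p=shot("wrist","w1"); print(p["origin"],p["orientation"],p["mtx"][0])
print([(d["centre"],d["p"]) for d in models.search_frame(p,"drawer_handle")])
print(proj(p,[[.6055,.0995,.155],[.608,.045,.155],[.602,.154,.155]]))
# fit cartons now that the arm has moved
def fit(pl,x,y,yaw,L,W,z0=0,z1=.02):
    ms=[(p,tan(p)>0) for p in pl]
    def cost(v,full=False):
        t=[]
        for p,m in ms:
            q=proj(p,corners(v[0],v[1],v[2],L,W,z0,z1)); I=np.zeros((480*4,640*4),'uint8')
            h=cv2.convexHull((q*4).astype('i4')); cv2.fillConvexPoly(I,h,255); I=cv2.resize(I,(640,480),interpolation=cv2.INTER_AREA)/255.
            c=q.mean(0).astype(int); yy,xx=slice(max(c[1]-28,0),c[1]+28),slice(max(0,c[0]-32),c[0]+32)
            k,l=cv2.connectedComponents(m.astype('uint8')); lab=np.bincount((l*(I>.5))[I>.5]); 
            lab[0]=0; M=l==lab.argmax() if lab.max()>0 else np.zeros_like(m)
            t.append(1-np.minimum(I,M).sum()/np.maximum(I,M).sum())
        return np.mean(t)
    r=minimize(cost,[x,y,yaw],method="Nelder-Mead",options=dict(initial_simplex=np.array([[x,y,yaw],[x+.01,y,yaw],[x,y+.01,yaw],[x,y,yaw+.15]]),xatol=2e-4,fatol=1e-4))
    return r.x,r.fun
a,b=shot("side","s1"),shot("scene","sc1")
for p in (a,b):
  for c in [(.634,-.409),(.609,-.298),(.47,-.298),(.611,-.182),(.471,-.178)]:
    o=[]
    for n,L,W in (("full",.108,.066),("slim",.108,.046),("stub",.078,.066)):
      best=min((fit([p],c[0],c[1],y0,L,W) for y0 in (0.15,1.0,1.6,2.4)),key=lambda r:r[1]); o.append((n,best[0].round(3),round(best[1],3)))
    print(c,min(o,key=lambda r:r[2]),[q[2] for q in o])
```

```text
[0.60333701 0.099727   0.23681133] [1.79964897e+02 3.51521360e-02 9.34264995e+01] 0.03911163701816592 [ 0.08674945 -0.75837508 -0.31886788]
[0.59964545 0.16832075 0.3861801 ] [1.65481642e+02 2.94859526e-04 3.47856189e+00] [339.04164269   0.         313.4857047 ]
[([369.4, 194.9], 0.74)]
[[315.83297491 249.28833555]
 [314.62725435 318.89102443]
 [315.69585334 171.22330136]]
(0.634, -0.409) ('stub', array([ 0.614, -0.417,  0.008]), np.float64(0.112)) [np.float64(0.318), np.float64(0.347), np.float64(0.112)]
(0.609, -0.298) ('stub', array([ 0.581, -0.315,  1.7  ]), np.float64(0.199)) [np.float64(0.377), np.float64(0.41), np.float64(0.199)]
(0.47, -0.298) ('full', array([ 0.465, -0.306,  0.158]), np.float64(0.133)) [np.float64(0.133), np.float64(0.189), np.float64(0.298)]
(0.611, -0.182) ('slim', array([ 0.68 , -0.138, -0.28 ]), np.float64(0.896)) [np.float64(0.919), np.float64(0.896), np.float64(0.91)]
(0.471, -0.178) ('stub', array([ 0.469, -0.185,  2.905]), np.float64(0.131)) [np.float64(0.356), np.float64(0.355), np.float64(0.131)]
(0.634, -0.409) ('full', array([ 0.63 , -0.414,  3.129]), np.float64(0.135)) [np.float64(0.135), np.float64(0.209), np.float64(0.29)]
(0.609, -0.298) ('full', array([ 0.605, -0.301,  0.129]), np.float64(0.138)) [np.float64(0.138), np.float64(0.227), np.float64(0.295)]
(0.47, -0.298) ('full', array([ 0.466, -0.302,  3.313]), np.float64(0.142)) [np.float64(0.142), np.float64(0.232), np.float64(0.325)]
(0.611, -0.182) ('full', array([ 0.606, -0.186,  3.394]), np.float64(0.13)) [np.float64(0.13), np.float64(0.238), np.float64(0.303)]
(0.471, -0.178) ('stub', array([ 0.471, -0.18 , -0.23 ]), np.float64(0.137)) [np.float64(0.352), np.float64(0.379), np.float64(0.137)]
```

View pics/w1.png

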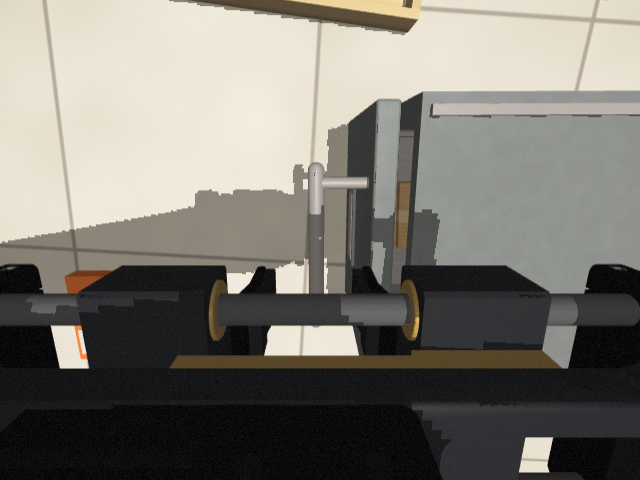

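The wrist view shows the bar at column 316, centred between the fingers (columns 270–355). The front panel is at column 385, so the way down is clear.

Emit:
drive_tool(delta_pos=[[0,0.2,1.5],[0,0,1.5],[0,0,1.5],[0,0,1.5],[0,0,1.5],[0,0,1.2],[0,0,0],[0,0,0],[0,0,0],[0,0,0],[0,0,0]], angular=[[0,0,0],[0,0,0],[0,0,0],[0,0,0],[0,0,0],[0,0,0],[0,0,0],[0,0,0],[0,0,0],[0,0,0],[0,0,0]], gripper=[2.6,2.6,2.6,2.6,2.6,2.6,2.6,0.5,0.5,0.5,0.5], squeeze=20)

```text
time_s: 3.0
tool_pos: [0.6059, 0.0991, 0.1505]
tool_rot: [179.9, -0.0, 93.3]
force: [-1.6, 0.7, 1.1]
grip_width: 0.0107
grasp_force: 20.0
```

Emit:
drive_tool(delta_pos=[[0,-0.5,0],[0,-1,0],[0,-1.5,0],[0,-1.5,0],[0,-1.5,0],[0,-1.5,0],[0,-1.5,0],[0,-1.5,0],[0,-1.5,0],[0,-1.5,0],[0,-1,0],[0,-0.5,0],[0,-0.3,0],[0,0,0],[0,0,0],[0,0,0]], angular=[[0,0,0],[0,0,0],[0,0,0],[0,0,0],[0,0,0],[0,0,0],[0,0,0],[0,0,0],[0,0,0],[0,0,0],[0,0,0],[0,0,0],[0,0,0],[0,0,0],[0,0,0],[0,0,0]], gripper=[0.5,0.5,0.5,0.5,0.5,0.5,0.5,0.5,0.5,0.5,0.5,0.5,0.5,0.5,0.5,0.5])

```text
time_s: 4.6
tool_pos: [0.4528, 0.0895, 0.1504]
tool_rot: [-180.0, 0.1, 93.3]
force: [-2.1, -2.9, 8.8]
grip_width: 0.0103
grasp_force: 20.0
```

Emit:
drive_tool(delta_pos=[[0,0,0],[0,0,0],[0,0,-1],[0,0,-2],[0,0,-2],[0,0,-2],[0,0,-2],[0,0,0],[0,0,0],[0,0,0],[0,0,0],[0,0,0],[0,0,0],[0,0,0],[0,0,0],[0,0,0],[0,0,0],[0,0,0],[0,0,0]], angular=[[0,0,0],[0,0,0],[0,0,0],[0,0,0],[0,0,0],[0,0,0],[0,0,0],[0,0,0.12],[0,0,0.138],[0,0,0.138],[0,0,0.138],[0,0,0.138],[0,0,0.138],[0,0,0.138],[0,0,0.138],[0,0,0.138],[0,0,0.138],[0,0,0.01],[0,0,0]], gripper=[2.6,2.6,2.6,2.6,2.6,2.6,2.6,8.5,8.5,8.5,8.5,8.5,8.5,8.5,8.5,8.5,8.5,8.5,8.5])

```text
time_s: 6.5
tool_pos: [0.4527, 0.0903, 0.2397]
tool_rot: [-180.0, 0.0, 14.9]
force: [1.0, -0.4, -0.6]
grip_width: 0.0851
grasp_force: 0.0
```

```bash
cat >> h.py <<'E'
def fit(pl,x,y,yaw,L,W,z0=0,z1=.02,n0=.008):
    ms=[(p,cv2.connectedComponents(tan(p))[1]) for p in pl]
    def cost(v):
        t=[]
        for p,l in ms:
            q=proj(p,corners(v[0],v[1],v[2],L,W,z0,z1)); I=np.zeros((480*4,640*4),'uint8')
            cv2.fillConvexPoly(I,cv2.convexHull((q*4+1.5).astype('i4')),255); I=cv2.resize(I,(640,480),interpolation=cv2.INTER_AREA)/255.
            lab=np.bincount(l[I>.5],minlength=2); lab[0]=0
            M=(l==lab.argmax()) if lab.max()>0 else np.zeros_like(l,bool)
            t.append(1-np.minimum(I,M).sum()/np.maximum(I,M).sum())
        return np.mean(t)
    r=minimize(cost,[x,y,yaw],method="Nelder-Mead",options=dict(initial_simplex=np.array([[x,y,yaw],[x+n0,y,yaw],[x,y+n0,yaw],[x,y,yaw+.15]]),xatol=2e-4,fatol=1e-4))
    return r.x.round(4),round(r.fun,3)
E
python3 - <<'E'
from h import *
o=telemetry.get_obs(); print(o["tool_pos"],o["tool_rot"],o["grip_width"])
w=shot("wrist","w2"); a=shot("side","s2"); b=shot("scene","sc2")
cv2.imwrite("pics/m2.png",np.hstack([w["pixels"],a["pixels"]])[:,:,::-1][::1]); 
I=np.hstack([w["pixels"],a["pixels"]])[:,:,::-1]; cv2.imwrite("pics/m2.png",cv2.resize(I,(800,300),interpolation=cv2.INTER_AREA))
for n,c,s in [("A",(.630,-.414,0),(.108,.066)),("B",(.605,-.301,.13),(.108,.066)),("C",(.466,-.302,.16),(.108,.066)),("D",(.606,-.186,.25),(.108,.066)),("stub",(.471,-.18,-.23),(.078,.066))]:
    print(n,fit([a],*c,*s),fit([b],*c,*s))
E
```

```text
[0.45272308 0.09026888 0.2396772 ] [-1.79991413e+02  1.25655218e-02  1.48916189e+01] 0.08507613377367218
A (array([ 0.63  , -0.4198, -0.0264]), np.float64(0.128)) (array([ 0.6301, -0.4155, -0.0036]), np.float64(0.135))
B (array([ 0.6045, -0.3067,  0.1327]), np.float64(0.128)) (array([ 0.604 , -0.3045,  0.151 ]), np.float64(0.139))
C (array([ 0.466, -0.302,  0.16 ]), np.float64(1.0)) (array([ 0.4665, -0.3039,  0.1763]), np.float64(0.14))
D (array([ 0.606 , -0.1901,  0.2483]), np.float64(0.114)) (array([ 0.6068, -0.1871,  0.2589]), np.float64(0.131))
stub (array([ 0.5131, -0.1939, -1.4932]), np.float64(0.758)) (array([ 0.4699, -0.1828, -0.1861]), np.float64(0.141))
```

View pics/m2.png

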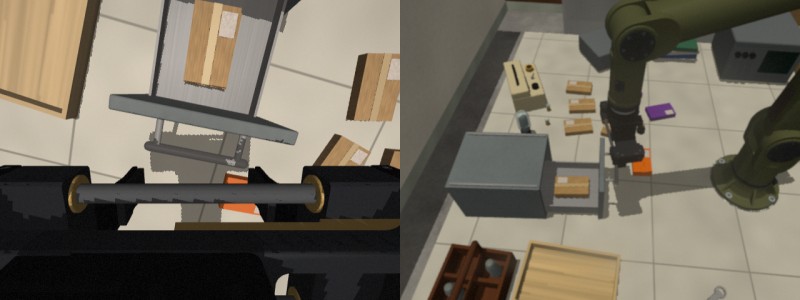

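The wrist view shows the open drawer with the pile's top carton at about (420,85) in full-size pixels. The side view shows the drawer out, with cartons A, B and D visible at about (575,87), (580,105) and (578,126) in the montage.

Emit:
drive_tool(delta_pos=[[0.52,2.05,0],[0.52,2.05,0],[0.52,2.05,0],[0.52,2.05,0],[0.52,2.05,0],[0.52,2.05,0],[0.52,2.05,0],[0.52,2.05,0],[0.52,2.05,0],[0.52,2.05,0],[0.52,2.05,0],[0.52,2.05,0],[0.52,2.05,0],[0.52,2.05,0],[0.52,2.05,0],[0,0,0],[0,0,0]], angular=[[0,0,0],[0,0,0],[0,0,0],[0,0,0],[0,0,0],[0,0,0],[0,0,0],[0,0,0],[0,0,0],[0,0,0],[0,0,0],[0,0,0],[0,0,0],[0,0,0],[0,0,0],[0,0,0],[0,0,0]], gripper=[8.5,8.5,8.5,8.5,8.5,8.5,8.5,8.5,8.5,8.5,8.5,8.5,8.5,8.5,8.5,8.5,8.5])

```text
time_s: 8.35
tool_pos: [0.6062, -0.1872, 0.2391]
tool_rot: [-179.9, 0.0, 14.7]
force: [-0.5, 1.4, 0.5]
grip_width: 0.085
grasp_force: 0.0
```

Run:
```python
from h import *
o=telemetry.get_obs(); print(o["tool_pos"],o["tool_rot"])
w=shot("wrist"); a=shot("side","s3"); b=shot("scene","sc3")
I=np.hstack([cv2.resize(w["pixels"],(400,300)),cv2.resize(a["pixels"][180:390,60:340],(400,300)),]); J=np.hstack([cv2.resize(b["pixels"][230:380,250:450],(400,300)),cv2.resize(b["pixels"][150:300,170:370],(400,300))])
cv2.imwrite("pics/m3.png",np.vstack([I,J])[:,:,::-1])
for h in (.044,.054,.064,.074,.084,.089):
    print(h,fit([a],.57,.098,.06,.108,.066,.024,h),fit([b],.57,.098,.06,.108,.066,.024,h))
```

```text
[ 0.6061643  -0.18717307  0.23912757] [-1.79942273e+02  4.43417937e-02  1.47277722e+01]
0.044 (array([0.5901, 0.0977, 0.0737]), np.float64(0.143)) (array([0.5292, 0.0938, 0.1225]), np.float64(0.496))
0.054 (array([0.5892, 0.1008, 0.0533]), np.float64(0.134)) (array([0.5476, 0.0982, 0.1661]), np.float64(0.534))
0.064 (array([0.589 , 0.1018, 0.0642]), np.float64(0.184)) (array([0.5622, 0.1027, 0.1415]), np.float64(0.576))
0.074 (array([0.5874, 0.1057, 0.0744]), np.float64(0.232)) (array([0.554 , 0.0998, 0.3584]), np.float64(0.592))
0.084 (array([0.586 , 0.1137, 0.093 ]), np.float64(0.283)) (array([0.541 , 0.0964, 0.3701]), np.float64(0.608))
0.089 (array([0.5868, 0.1096, 0.0851]), np.float64(0.305)) (array([0.5477, 0.0981, 0.3832]), np.float64(0.619))
```

View pics/m3.png

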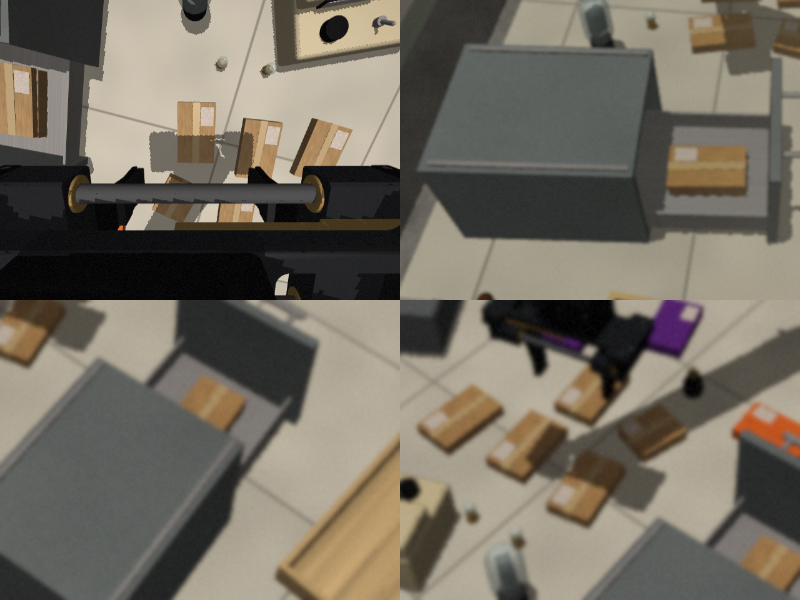

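The montage shows carton D centred between the fingers in the wrist view (197,132). The pile in the drawer is low: its top is at (707,165) in the side crop, with its label at (686,155). Next I refine D and the pile's height.

Run:
```python
from h import *
w=shot("wrist","w3"); a=shot("side"); b=shot("scene")
print("D",fit([w],.607,-.188,.25,.108,.066),"B",fit([w],.605,-.304,.14,.108,.066),"D3",fit([a],.607,-.188,.25,.108,.066))
def white(p,box):
    x0,x1,y0,y1=box; h=cv2.cvtColor(p["pixels"],cv2.COLOR_RGB2HSV)[y0:y1,x0:x1]
    m=((h[...,1]<70)&(h[...,2]>150)).astype('uint8'); k,l,s,c=cv2.connectedComponentsWithStats(m); i=1+s[1:,4].argmax(); return c[i]+[x0,y0],s[i]
u,su=white(w,(0,62,100,190)); v,sv=white(a,(245,285,275,300)); print(u,su,v,sv)
print(tri([w,a],[u,v]))
# known-height check: label of B
for c in [(.604,-.304,.02),(.607,-.188,.02)]:
    print(proj(w,[c]),proj(a,[c]),proj(b,[c]))
for h in (.044,.054,.064,.084): print(h,fit([w],.59,.1,.06,.108,.066,.024,h))
```

```text
D (array([ 0.6048, -0.1869,  0.2373]), np.float64(0.115)) B (array([ 0.6038, -0.304 ,  0.1514]), np.float64(0.208)) D3 (array([ 0.6061, -0.1896,  0.238 ]), np.float64(0.115))
[ 36.13535589 131.03500583] [ 24  12  25  39 857] [259.67407407 287.95555556] [  7   8  16  10 135]
(array([0.62139593, 0.08874919, 0.05560224]), [np.float64(0.1501860834705467), np.float64(0.0658291931117808)])
[[414.63718019 241.64903035]] [[290.9612565 167.0634566]] [[233.12481042 220.14536307]]
[[316.01499881 213.06042774]] [[284.23869657 199.99267963]] [[262.13871189 241.21329353]]
0.044 (array([0.5872, 0.1032, 0.0682]), np.float64(0.163))
0.054 (array([0.5882, 0.1033, 0.0753]), np.float64(0.152))
0.064 (array([0.5887, 0.1032, 0.0764]), np.float64(0.168))
0.084 (array([0.5885, 0.1033, 0.0744]), np.float64(0.196))
```

Emit:
drive_tool(delta_pos=[[0,0,2],[0,0,2.5],[0,0,2.5],[0,0,2.5],[0,0,2.5],[0,0,2.5],[0,0,2.5],[0,0,2],[0,0,1.5],[0,0,1],[0,0,0.6],[0,0,0],[0,0,0],[0,0,0],[0,0,0],[0,0,0],[0,0,0]], angular=[[0,0,0],[0,0,0],[0,0,0],[0,0,0],[0,0,0],[0,0,0],[0,0,0],[0,0,0],[0,0,0],[0,0,0],[0,0,0],[0,0,0],[0,0,0],[0,0,0],[0,0,0],[0,0,0],[0,0,0]], gripper=[8.5,8.5,8.5,8.5,8.5,8.5,8.5,8.5,8.5,8.5,8.5,8.5,8.5,6,6,6,6], squeeze=12)

```text
time_s: 10.35
tool_pos: [0.6066, -0.1875, 0.019]
tool_rot: [180.0, -0.0, 14.7]
force: [-0.7, -0.5, 1.7]
grip_width: 0.0659
grasp_force: 12.0
```

Emit:
drive_tool(delta_pos=[[0,0,-1],[0,0,-2],[0,0,-3],[0,0,-3],[0,0,-3],[0,0,-1],[0,0,0],[0,0,0],[0,-1.5,0],[0,-3,0],[0,-3,0],[0,-3,0],[0,-3,0],[0,-3,0],[0,-3,0],[0,-3,0],[0,-3,0],[0,-2,0],[0,-1.5,0],[0,0,0]], angular=[[0,0,0],[0,0,0],[0,0,0],[0,0,0],[0,0,0],[0,0,0],[0,0,0.096],[0,0,0.096],[0,0,0],[0,0,0],[0,0,0],[0,0,0],[0,0,0],[0,0,0],[0,0,0],[0,0,0],[0,0,0],[0,0,0],[0,0,0],[0,0,0]], gripper=[6,6,6,6,6,6,6,6,6,6,6,6,6,6,6,6,6,6,6,6])

```text
time_s: 12.35
tool_pos: [0.5866, 0.1056, 0.1481]
tool_rot: [-179.9, 0.1, 4.1]
force: [-1.0, 0.8, -0.9]
grip_width: 0.0659
grasp_force: 12.0
```

Emit:
drive_tool(delta_pos=[[0.15,0.3,1],[0,0,1.5],[0,0,1.5],[0,0,1.5],[0,0,0.8],[0,0,0.3],[0,0,0.2],[0,0,0]], angular=[[0,0,0.007],[0,0,0],[0,0,0],[0,0,0],[0,0,0],[0,0,0],[0,0,0],[0,0,0]], gripper=[6,6,6,6,6,6,6,6])

```text
time_s: 13.15
tool_pos: [0.5896, 0.0991, 0.0808]
tool_rot: [-180.0, -0.0, 3.3]
force: [-0.4, 0.3, -1.4]
grip_width: 0.0656
grasp_force: 12.0
```

Run:
```python
from h import *
o=telemetry.get_obs(); print(o["tool_pos"],o["tool_rot"],o["force"])
a=shot("side","s4"); b=shot("scene"); w=shot("wrist")
I=np.hstack([cv2.resize(w["pixels"],(400,300)),cv2.resize(a["pixels"][240:345,200:340],(400,300),interpolation=cv2.INTER_CUBIC)])
cv2.imwrite("pics/m4.png",I[:,:,::-1])
```

```text
[0.58964887 0.09914475 0.0808113 ] [-1.79994335e+02 -3.64375368e-02  3.31766589e+00] [-0.35124939  0.27745541 -1.35518784]
```

View pics/m4.png

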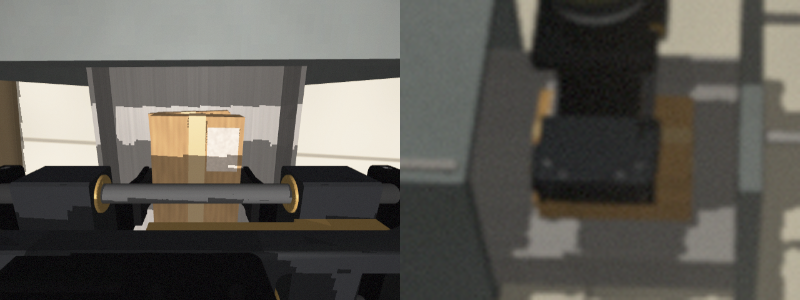

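The wrist view shows the held carton nearly in line above the pile (columns 150–243). I correct y slightly and lower gently.

Emit:
drive_tool(delta_pos=[[-0.1,-0.3,0],[0,0,0.2],[0,0,0.2],[0,0,0.1],[0,0,0.1],[0,0,0]], angular=[[0,0,0],[0,0,0],[0,0,0],[0,0,0],[0,0,0],[0,0,0]], gripper=[6,6,6,6,6,6])

```text
time_s: 13.9
tool_pos: [0.588, 0.1018, 0.0743]
tool_rot: [180.0, 0.0, 3.3]
force: [0.4, -0.6, -1.2]
grip_width: 0.066
grasp_force: 12.0
```

Emit:
drive_tool(delta_pos=[[0,0,0.1],[0,0,0.05],[0,0,0.05],[0,0,0]], angular=[[0,0,0],[0,0,0],[0,0,0],[0,0,0]], gripper=[6,6,6,6])

```text
time_s: 14.3
tool_pos: [0.5882, 0.1019, 0.073]
tool_rot: [180.0, -0.0, 3.3]
force: [-1.4, 0.7, 3.2]
grip_width: 0.0659
grasp_force: 12.0
```

Emit:
drive_tool(delta_pos=[[0,0,0.05],[0,0,0]], angular=[[0,0,0],[0,0,0]], gripper=[6,6])

```text
time_s: 14.5
tool_pos: [0.5887, 0.102, 0.073]
tool_rot: [-180.0, -0.1, 3.3]
force: [-1.7, -0.4, 4.7]
grip_width: 0.0659
grasp_force: 12.0
```

Emit:
drive_tool(delta_pos=[[0,0,0],[0,0,0],[0,0,0],[0,0,-1],[0,0,-3],[0,0,-4],[0,0,-4],[0,0,-3],[-0.4,4,0],[-0.5,4.5,0],[-0.5,4.5,0],[-0.5,4.5,0],[-0.5,4.5,0],[-0.5,4.5,0],[-0.5,4.5,0],[-0.5,4.5,0],[-0.38,3,0],[0,2,0],[0,0,0],[0,0,0]], angular=[[0,0,0],[0,0,0],[0,0,0],[0,0,0],[0,0,0],[0,0,0],[0,0,0],[0,0,-0.087],[0,0,0],[0,0,0],[0,0,0],[0,0,0],[0,0,0],[0,0,0],[0,0,0],[0,0,0],[0,0,0],[0,0,0],[0,0,0],[0,0,0]], gripper=[8.5,8.5,8.5,8.5,8.5,8.5,8.5,8.5,8.5,8.5,8.5,8.5,8.5,8.5,8.5,8.5,8.5,8.5,8.5,8.5])

```text
time_s: 16.5
tool_pos: [0.6043, -0.3044, 0.2222]
tool_rot: [-179.9, -0.0, 8.3]
force: [-0.1, 0.6, -0.3]
grip_width: 0.0848
grasp_force: 0.0
```

Run:
```python
from h import *
o=telemetry.get_obs(); print(o["tool_pos"],o["tool_rot"],o["force"])
a=shot("side","s5"); w=shot("wrist","w5"); b=shot("scene","sc5")
print("pile",[fit([p],.588,.102,.06,.108,.066,.024,.074) for p in (a,b)], "top",fit([a],.588,.102,.06,.108,.066,.054,.074))
print("B",[fit([p],.604,-.304,.145,.108,.066) for p in (w,)])
print("A",[fit([p],.630,-.4155,.0,.108,.066) for p in (w,b)])
print("stub",[fit([p],.470,-.1815,-.19,.078,.066) for p in (a,b)])
print("C",[fit([p],.4665,-.304,.17,.108,.066) for p in (a,b)])
```

```text
[ 0.60434084 -0.30441953  0.222246  ] [-1.79949757e+02 -1.69788895e-02  8.28791034e+00] [-0.13325095  0.64325132 -0.31007791]
pile [(array([0.5888, 0.1   , 0.0514]), np.float64(0.093)), (array([0.5684, 0.1009, 0.1759]), np.float64(0.478))] top (array([0.5874, 0.115 , 0.0936]), np.float64(0.171))
B [(array([ 0.6032, -0.3038,  0.1469]), np.float64(0.119))]
A [(array([ 0.6292, -0.4162, -0.0218]), np.float64(0.136)), (array([ 0.6296, -0.4148, -0.0381]), np.float64(0.134))]
stub [(array([ 0.5081, -0.1834, -0.2155]), np.float64(0.119)), (array([ 0.5075, -0.1808, -0.1945]), np.float64(0.137))]
C [(array([ 0.4668, -0.305 ,  0.1639]), np.float64(0.126)), (array([ 0.4678, -0.3023,  0.1858]), np.float64(0.145))]
```

Emit:
drive_tool(delta_pos=[[0,0,2],[0,0,3],[0,0,3],[0,0,3],[0,0,3],[0,0,2.5],[0,0,1.5],[0,0,1.2],[0,0,0.8],[0,0,0.4],[0,0,0],[0,0,0],[0,0,0],[0,0,0],[0,0,0],[0,0,0]], angular=[[0,0,0],[0,0,0],[0,0,0],[0,0,0],[0,0,0],[0,0,0],[0,0,0],[0,0,0],[0,0,0],[0,0,0],[0,0,0],[0,0,0],[0,0,0],[0,0,0],[0,0,0],[0,0,0]], gripper=[8.5,8.5,8.5,8.5,8.5,8.5,8.5,8.5,8.5,8.5,8.5,8.5,6,6,6,6])

```text
time_s: 18.25
tool_pos: [0.6044, -0.305, 0.0184]
tool_rot: [180.0, -0.0, 8.3]
force: [-0.1, 0.6, 1.4]
grip_width: 0.0661
grasp_force: 12.0
```

Emit:
drive_tool(delta_pos=[[0,0,-1],[0,0,-3],[0,0,-4],[0,0,-4],[0,0,-2],[0,-2,0],[0.1,-4,0],[0.1,-4,0],[0.1,-4,0],[0.1,-4,0],[0.1,-4,0],[0.1,-4,0],[0.1,-4,0],[0.1,-4,0],[0,-3,0],[0,-2,0],[0,-1.5,0],[0,-0.2,0],[0,0,0],[0,0,0]], angular=[[0,0,0],[0,0,0],[0,0,0],[0,0,0.087],[0,0,0],[0,0,0],[0,0,0],[0,0,0],[0,0,0],[0,0,0],[0,0,0],[0,0,0],[0,0,0],[0,0,0],[0,0,0],[0,0,0],[0,0,0],[0,0,0],[0,0,0],[0,0,0]], gripper=[6,6,6,6,6,6,6,6,6,6,6,6,6,6,6,6,6,6,6,6])

```text
time_s: 20.25
tool_pos: [0.5887, 0.0999, 0.1577]
tool_rot: [179.9, 0.0, 3.2]
force: [-0.1, 0.1, -0.2]
grip_width: 0.0656
grasp_force: 12.0
```

Emit:
drive_tool(delta_pos=[[0,-0.2,1],[0,0,1.5],[0,0,1.5],[0,0,1.2],[0,0,0.6],[0,0,0.3],[0,0,0.2],[0,0,0],[0,0,0]], angular=[[0,0,0],[0,0,0],[0,0,0],[0,0,0],[0,0,0],[0,0,0],[0,0,0],[0,0,0],[0,0,0]], gripper=[6,6,6,6,6,6,6,6,6])

```text
time_s: 21.15
tool_pos: [0.5891, 0.1039, 0.0957]
tool_rot: [-180.0, -0.1, 3.3]
force: [0.7, -0.6, -0.5]
grip_width: 0.0661
grasp_force: 12.0
```

Emit:
drive_tool(delta_pos=[[0,0,0.1],[0,0,0.05],[0,0,0.05],[0,0,0]], angular=[[0,0,0],[0,0,0],[0,0,0],[0,0,0]], gripper=[6,6,6,6])

```text
time_s: 21.55
tool_pos: [0.5886, 0.1038, 0.0931]
tool_rot: [180.0, -0.0, 3.3]
force: [-0.7, 0.3, -1.8]
grip_width: 0.0656
grasp_force: 12.0
```

Emit:
drive_tool(delta_pos=[[0,0.1,0.05],[0,0,0.05],[0,0,0.05],[0,0,0]], angular=[[0,0,0],[0,0,0],[0,0,0],[0,0,0]], gripper=[6,6,6,6])

```text
time_s: 21.95
tool_pos: [0.5889, 0.1026, 0.0923]
tool_rot: [180.0, -0.0, 3.3]
force: [-2.1, -0.7, 4.8]
grip_width: 0.0659
grasp_force: 12.0
```

Emit:
drive_tool(delta_pos=[[0,0,0],[0,0,0],[0,0,0],[0,0,-1],[0,0,-3],[0,0,-4.5],[0,0,-4.5],[0.5,3,0],[0.5,4.6,0],[0.5,4.6,0],[0.5,4.6,0],[0.5,4.6,0],[0.5,4.6,0],[0.5,4.6,0],[0.5,4.6,0],[0.5,4.6,0],[0.5,4.6,0],[0.3,4.6,0],[0,2.7,0],[0,0,0]], angular=[[0,0,0],[0,0,0],[0,0,0],[0,0,0],[0,0,0],[0,0,0],[0,0,0.082],[0,0,0],[0,0,0],[0,0,0],[0,0,0],[0,0,0],[0,0,0],[0,0,0],[0,0,0],[0,0,0],[0,0,0],[0,0,0],[0,0,0],[0,0,0]], gripper=[8.5,8.5,8.5,8.5,8.5,8.5,8.5,8.5,8.5,8.5,8.5,8.5,8.5,8.5,8.5,8.5,8.5,8.5,8.5,8.5])

```text
time_s: 23.95
tool_pos: [0.6262, -0.4219, 0.2212]
tool_rot: [179.8, 0.1, -1.8]
force: [-0.6, -0.4, -0.0]
grip_width: 0.0852
grasp_force: 0.0
```

Run:
```python
from h import *
o=telemetry.get_obs(); print(o["tool_pos"],o["tool_rot"],o["force"])
a=shot("side","s6"); w=shot("wrist","w6")
print("pile",[(z,fit([a],.588,.102,.06,.108,.066,.024,z)) for z in (.084,.094)])
print("A",fit([w],.630,-.4155,-.02,.108,.066))
print("stub",fit([a],.508,-.182,-.2,.078,.066))
```

```text
[ 0.62621572 -0.42193553  0.22118082] [ 1.79778881e+02  1.17669859e-01 -1.82508573e+00] [-0.5855384  -0.42886672 -0.0231527 ]
pile [(0.084, (array([0.5893, 0.0983, 0.0607]), np.float64(0.121))), (0.094, (array([0.5892, 0.1001, 0.0517]), np.float64(0.09)))]
A (array([ 0.6288, -0.4157, -0.0214]), np.float64(0.117))
stub (array([ 0.5081, -0.1824, -0.2188]), np.float64(0.125))
```

Emit:
drive_tool(delta_pos=[[0,0,2],[0,0,3],[0,0,3],[0,0,3],[0,0,0],[0,0,0]], angular=[[0,0,0],[0,0,0],[0,0,0],[0,0,0],[0,0,0],[0,0,0]], gripper=[8.5,8.5,8.5,8.5,8.5,8.5])

```text
time_s: 24.65
tool_pos: [0.6301, -0.4134, 0.1122]
tool_rot: [-179.9, -0.0, -1.3]
force: [-0.3, -0.9, 0.5]
grip_width: 0.0851
grasp_force: 0.0
```

Emit:
drive_tool(delta_pos=[[-0.1,0.2,2],[0,0,2.5],[0,0,2],[0,0,1.3],[0,0,1],[0,0,0.6],[0,0,0],[0,0,0],[0,0,0],[0,0,0],[0,0,0],[0,0,0]], angular=[[0,0,0],[0,0,0],[0,0,0],[0,0,0],[0,0,0],[0,0,0],[0,0,0],[0,0,0],[0,0,0],[0,0,0],[0,0,0],[0,0,0]], gripper=[8.5,8.5,8.5,8.5,8.5,8.5,8.5,8.5,6,6,6,6])

```text
time_s: 25.85
tool_pos: [0.6283, -0.4173, 0.018]
tool_rot: [180.0, -0.0, -1.4]
force: [-0.6, -0.8, 1.9]
grip_width: 0.066
grasp_force: 12.0
```

Emit:
drive_tool(delta_pos=[[0,0,-1],[0,0,-3],[0,0,-4],[0,0,-4],[0,0,-3],[-0.1,-3,0],[-0.1,-4.5,0],[-0.1,-4.5,0],[-0.1,-4.5,0],[-0.1,-4.5,0],[-0.1,-4.5,0],[-0.1,-4.5,0],[-0.1,-4.5,0],[-0.1,-4.5,0],[-0.1,-4.5,0],[0,-4,0],[0,-2.5,0],[0,-1.5,0],[0,-0.5,0],[0,0,0]], angular=[[0,0,0],[0,0,0],[0,0,0],[0,0,-0.082],[0,0,0],[0,0,0],[0,0,0],[0,0,0],[0,0,0],[0,0,0],[0,0,0],[0,0,0],[0,0,0],[0,0,0],[0,0,0],[0,0,0],[0,0,0],[0,0,0],[0,0,0],[0,0,0]], gripper=[6,6,6,6,6,6,6,6,6,6,6,6,6,6,6,6,6,6,6,6])

```text
time_s: 27.85
tool_pos: [0.5882, 0.1005, 0.1677]
tool_rot: [180.0, -0.0, 3.3]
force: [-0.1, 0.2, -0.7]
grip_width: 0.0659
grasp_force: 12.0
```

Emit:
drive_tool(delta_pos=[[0,0,1],[0,0,1.5],[0,0,1],[0,0,0.5],[0,0,0],[0,0,0]], angular=[[0,0,0],[0,0,0],[0,0,0],[0,0,0],[0,0,0],[0,0,0]], gripper=[6,6,6,6,6,6])

```text
time_s: 28.45
tool_pos: [0.5882, 0.1011, 0.1275]
tool_rot: [180.0, -0.0, 3.3]
force: [0.7, 0.1, -0.2]
grip_width: 0.0659
grasp_force: 12.0
```

Contact is expected near 0.112.

Emit:
drive_tool(delta_pos=[[0,-0.1,0.7],[0,0,0.4],[0,0,0.2],[0,0,0.1],[0,0,0.05],[0,0,0.05],[0,0,0]], angular=[[0,0,0],[0,0,0],[0,0,0],[0,0,0],[0,0,0],[0,0,0],[0,0,0]], gripper=[6,6,6,6,6,6,6])

```text
time_s: 29.15
tool_pos: [0.5881, 0.1022, 0.1126]
tool_rot: [180.0, -0.0, 3.3]
force: [0.7, -0.3, -1.0]
grip_width: 0.066
grasp_force: 12.0
```

Emit:
drive_tool(delta_pos=[[0,0,0.05],[0,0,0]], angular=[[0,0,0],[0,0,0]], gripper=[6,6])

```text
time_s: 29.35
tool_pos: [0.588, 0.1022, 0.1121]
tool_rot: [180.0, -0.0, 3.3]
force: [-0.3, -0.3, -1.1]
grip_width: 0.0653
grasp_force: 12.0
```

Emit:
drive_tool(delta_pos=[[0,0,0.05],[0,0,0.05],[0,0,0]], angular=[[0,0,0],[0,0,0],[0,0,0]], gripper=[6,6,6])

```text
time_s: 29.65
tool_pos: [0.5883, 0.1023, 0.1119]
tool_rot: [-180.0, -0.0, 3.3]
force: [-2.1, -0.6, 4.8]
grip_width: 0.066
grasp_force: 12.0
```

Emit:
drive_tool(delta_pos=[[0,0,0],[0,0,0],[0,0,0],[0,0,-1],[0,0,-3],[0,0,-4.5],[0,0,-4.5],[-1,2,0],[-1.8,3.6,0],[-1.8,3.6,0],[-1.8,3.6,0],[-1.8,3.6,0],[-1.8,3.6,0],[-1.8,3.6,0],[-1.8,3.6,0],[-1.8,3.6,0],[-1.8,3.6,0],[-1.2,2.5,0],[-0.4,1,0],[0,0,0]], angular=[[0,0,0],[0,0,0],[0,0,0],[0,0,0],[0,0,0],[0,0,0],[0,0,-0.113],[0,0,0],[0,0,0],[0,0,0],[0,0,0],[0,0,0],[0,0,0],[0,0,0],[0,0,0],[0,0,0],[0,0,0],[0,0,0],[0,0,0],[0,0,0]], gripper=[8.5,8.5,8.5,8.5,8.5,8.5,8.5,8.5,8.5,8.5,8.5,8.5,8.5,8.5,8.5,8.5,8.5,8.5,8.5,8.5])

```text
time_s: 31.65
tool_pos: [0.4668, -0.3043, 0.2415]
tool_rot: [180.0, -0.0, 9.6]
force: [1.3, 0.8, -0.4]
grip_width: 0.0849
grasp_force: 0.0
```

Run:
```python
from h import *
o=telemetry.get_obs(); print(o["tool_pos"],o["tool_rot"],o["force"])
a=shot("side","s7"); w=shot("wrist","w7"); b=shot("scene","sc7")
print("pile",[(z,fit([a],.588,.102,.06,.108,.066,.024,z)) for z in (.104,.114)])
print("C",fit([w],.4665,-.3035,.17,.108,.066),fit([b],.4665,-.3035,.17,.108,.066))
print("stub",fit([a],.508,-.182,-.2,.078,.066))
```

```text
[ 0.46682822 -0.30432567  0.24147319] [ 1.79981145e+02 -2.57008095e-02  9.63029715e+00] [ 1.3155195   0.84472095 -0.38382401]
pile [(0.104, (array([0.5903, 0.0986, 0.0795]), np.float64(0.123))), (0.114, (array([0.5901, 0.0991, 0.0594]), np.float64(0.075)))]
C (array([ 0.4654, -0.3038,  0.1691]), np.float64(0.117)) (array([ 0.4661, -0.304 ,  0.1646]), np.float64(0.142))
stub (array([ 0.5079, -0.1829, -0.2328]), np.float64(0.136))
```

Emit:
drive_tool(delta_pos=[[0,0,2],[0,0,3],[0,0,3],[0,0,3],[0,0,3],[0,0,3],[0,0,2.2],[0,0,1.3],[0,0,1],[0,0,0.5],[0,0,0.3],[0,0,0],[0,0,0],[0,0,0],[0,0,0],[0,0,0],[0,0,0]], angular=[[0,0,0],[0,0,0],[0,0,0],[0,0,0],[0,0,0],[0,0,0],[0,0,0],[0,0,0],[0,0,0],[0,0,0],[0,0,0],[0,0,0],[0,0,0],[0,0,0],[0,0,0],[0,0,0],[0,0,0]], gripper=[8.5,8.5,8.5,8.5,8.5,8.5,8.5,8.5,8.5,8.5,8.5,8.5,8.5,6,6,6,6])

```text
time_s: 33.5
tool_pos: [0.4673, -0.3034, 0.0183]
tool_rot: [180.0, -0.0, 9.8]
force: [-0.4, 0.5, 1.5]
grip_width: 0.0657
grasp_force: 12.0
```

Emit:
drive_tool(delta_pos=[[0,0,-1],[0,0,-3],[0,0,-4],[0,0,-4],[0,0,-4],[0,0,-2],[1,-2.5,0],[1.5,-4,0],[1.5,-4,0],[1.5,-4,0],[1.5,-4,0],[1.5,-4,0],[1.5,-4,0],[1.5,-4,0],[1.5,-4,0],[1,-3,0],[0.5,-1.5,0],[0,-0.7,0],[0,0,0],[0,0,0]], angular=[[0,0,0],[0,0,0],[0,0,0],[0,0,0],[0,0,0.113],[0,0,0],[0,0,0],[0,0,0],[0,0,0],[0,0,0],[0,0,0],[0,0,0],[0,0,0],[0,0,0],[0,0,0],[0,0,0],[0,0,0],[0,0,0],[0,0,0],[0,0,0]], gripper=[6,6,6,6,6,6,6,6,6,6,6,6,6,6,6,6,6,6,6,6])

```text
time_s: 35.5
tool_pos: [0.5889, 0.099, 0.1982]
tool_rot: [179.9, 0.0, 3.2]
force: [-0.7, 0.6, -1.2]
grip_width: 0.0658
grasp_force: 12.0
```

Emit:
drive_tool(delta_pos=[[0,0,1.5],[0,0,1.5],[0,0,1.2],[0,0,0.5],[0,0,0],[0,0,0]], angular=[[0,0,0],[0,0,0],[0,0,0],[0,0,0],[0,0,0],[0,0,0]], gripper=[6,6,6,6,6,6])

```text
time_s: 36.1
tool_pos: [0.5892, 0.1016, 0.1511]
tool_rot: [180.0, -0.0, 3.3]
force: [0.7, -0.0, -0.8]
grip_width: 0.0658
grasp_force: 12.0
```

Contact is expected at 0.132.

Emit:
drive_tool(delta_pos=[[0,0,0.8],[0,0,0.6],[0,0,0.2],[0,0,0.1],[0,0,0.1],[0,0,0.05],[0,0,0]], angular=[[0,0,0],[0,0,0],[0,0,0],[0,0,0],[0,0,0],[0,0,0],[0,0,0]], gripper=[6,6,6,6,6,6,6])

```text
time_s: 36.8
tool_pos: [0.5891, 0.1016, 0.1327]
tool_rot: [-180.0, -0.0, 3.3]
force: [0.2, 0.6, -1.6]
grip_width: 0.0658
grasp_force: 12.0
```

Emit:
drive_tool(delta_pos=[[0,0,0.05],[0,0,0]], angular=[[0,0,0],[0,0,0]], gripper=[6,6])

```text
time_s: 37.0
tool_pos: [0.5892, 0.1015, 0.1323]
tool_rot: [-180.0, -0.0, 3.3]
force: [0.4, -0.4, -0.1]
grip_width: 0.0663
grasp_force: 12.0
```

Emit:
drive_tool(delta_pos=[[0,0,0.05],[0,0,0.05],[0,0,0]], angular=[[0,0,0],[0,0,0],[0,0,0]], gripper=[6,6,6])

```text
time_s: 37.3
tool_pos: [0.5895, 0.1015, 0.1323]
tool_rot: [-180.0, -0.1, 3.3]
force: [-1.4, -0.4, 4.7]
grip_width: 0.066
grasp_force: 12.0
```

Emit:
drive_tool(delta_pos=[[0,0,0],[0,0,0],[0,0,0],[0,0,-1],[0,0,-3],[0,0,-4],[0,0,-3],[0,0,0],[-0.2,2,0],[-0.2,4,0],[-0.3,4,0],[-0.3,4,0],[-0.3,4,0],[-0.3,4,0],[-0.2,4,0],[0,2,0],[0,1.4,0],[0,0,0],[0,0,0]], angular=[[0,0,0],[0,0,0],[0,0,0],[0,0,0],[0,0,0],[0,0,0],[0,0,0.138],[0,0,0.139],[0,0,0],[0,0,0],[0,0,0],[0,0,0],[0,0,0],[0,0,0],[0,0,0],[0,0,0],[0,0,0],[0,0,0],[0,0,0]], gripper=[8.5,8.5,8.5,8.5,8.5,8.5,8.5,8.5,8.5,8.5,8.5,8.5,8.5,8.5,8.5,8.5,8.5,8.5,8.5])

```text
time_s: 39.2
tool_pos: [0.508, -0.1802, 0.2412]
tool_rot: [-179.9, -0.0, -12.5]
force: [0.2, 0.4, -1.1]
grip_width: 0.0851
grasp_force: 0.0
```

Run:
```python
from h import *
o=telemetry.get_obs(); print(o["tool_pos"],o["tool_rot"],o["force"])
a=shot("side","s8"); w=shot("wrist","w8"); b=shot("scene","sc8")
print("pile",[(z,fit([a],.588,.102,.06,.108,.066,.024,z)) for z in (.124,.134)])
print("stub",fit([w],.508,-.182,-.2,.078,.066),fit([a],.508,-.182,-.2,.078,.066),fit([b],.508,-.182,-.2,.078,.066))
# tray
for p in (a,b):
    m=tan(p); k,l,st,ce=cv2.connectedComponentsWithStats(m)
    print([(ce[i].round(),st[i]) for i in range(1,k) if st[i,4]>5000])
I=np.hstack([cv2.resize(a["pixels"],(400,300)),cv2.resize(b["pixels"][120:420,120:520],(400,300))]); cv2.imwrite("pics/m8.png",I[:,:,::-1])
```

```text
[ 0.50802578 -0.18017987  0.24122313] [-1.79947737e+02 -1.22475992e-02 -1.24821816e+01] [ 0.1841485   0.35993061 -1.12342368]
pile [(0.124, (array([0.5901, 0.0988, 0.0732]), np.float64(0.103))), (0.134, (array([0.5891, 0.1   , 0.0586]), np.float64(0.071)))]
stub (array([ 0.5069, -0.1795, -0.2179]), np.float64(0.117)) (array([ 0.5084, -0.1817, -0.2352]), np.float64(0.138)) (array([ 0.5074, -0.1792, -0.2468]), np.float64(0.124))
[(array([267., 438.]), array([  178,   384,   175,    96, 13469], dtype=int32))]
[(array([565.,  77.]), array([ 470,    0,  170,  166, 9058], dtype=int32)), (array([449., 356.]), array([ 383,  293,  144,  187, 8071], dtype=int32))]
```

View pics/m8.png

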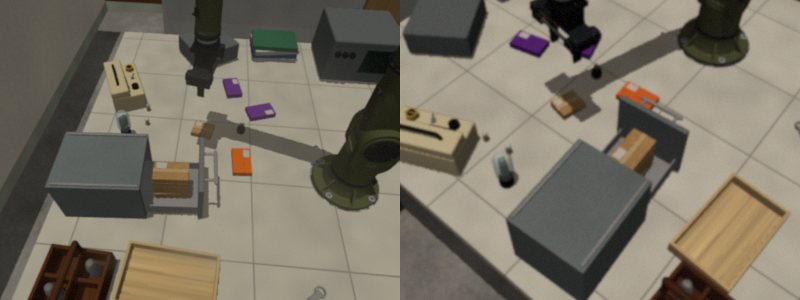

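The pile is neat in the open drawer (170,178 left; 633,155 right). Only the stub is still loose, at (203,130). The tray is in view, with rim corners in scene pixels at (455,297), (508,332) and (391,360).

Emit:
drive_tool(delta_pos=[[0,0,2],[0,0,3],[0,0,3],[0,0,3],[0,0,3],[0,0,3],[0,0,2.2],[0,0,1.3],[0,0,1],[0,0,0.5],[0,0,0.3],[0,0,0],[0,0,0],[0,0,0],[0,0,0],[0,0,0],[0,0,0]], angular=[[0,0,0],[0,0,0],[0,0,0],[0,0,0],[0,0,0],[0,0,0],[0,0,0],[0,0,0],[0,0,0],[0,0,0],[0,0,0],[0,0,0],[0,0,0],[0,0,0],[0,0,0],[0,0,0],[0,0,0]], gripper=[8.5,8.5,8.5,8.5,8.5,8.5,8.5,8.5,8.5,8.5,8.5,8.5,8.5,6,6,6,6])

```text
time_s: 41.05
tool_pos: [0.5076, -0.1815, 0.0183]
tool_rot: [-180.0, -0.0, -12.6]
force: [-0.8, 0.7, 1.7]
grip_width: 0.066
grasp_force: 12.0
```

Run:
```python
from h import *
b=shot("scene")
for u in [(455,297),(508,332),(391,360),(449.5,346)]: print(onplane(b,u,.036).round(3))
```

```text
[0.435 0.319 0.036]
[0.44  0.468 0.036]
[0.681 0.289 0.036]
[0.563 0.377 0.036]
```

Emit:
drive_tool(delta_pos=[[0,0,-1],[0,0,-3],[0,0,-4],[0,0,-4.5],[0,0,-4.5],[0,0,-4],[0,0,-1],[0,-2,0],[0.2,-4.5,0],[0.2,-4.5,0],[0.2,-4.5,0],[0.2,-4.5,0],[0,-4.5,0],[0,-4.5,0],[0,-4.5,0],[0,-4.5,0],[0,-4.5,0],[0,-4.5,0],[0,-4.5,0],[0,-3,0]], angular=[[0,0,0],[0,0,0],[0,0,0],[0,0,0],[0,0,0],[0,0,0],[0,0,-0.14],[0,0,0],[0,0,0],[0,0,0],[0,0,0],[0,0,0],[0,0,0],[0,0,0],[0,0,0],[0,0,0],[0,0,0],[0,0,0],[0,0,0],[0,0,0]], gripper=[6,6,6,6,6,6,6,6,6,6,6,6,6,6,6,6,6,6,6,6])

```text
time_s: 43.1
tool_pos: [0.5574, 0.365, 0.2382]
tool_rot: [-179.9, 0.0, -4.4]
force: [0.1, 0.6, -0.6]
grip_width: 0.0657
grasp_force: 12.0
```

Emit:
drive_tool(delta_pos=[[0,-1.5,0],[0,0,2],[0,0,3],[0,0,3],[0,0,3],[0,0,2],[0,0,0],[0,0,0]], angular=[[0,0,0],[0,0,0],[0,0,0],[0,0,0],[0,0,0],[0,0,0],[0,0,0],[0,0,0]], gripper=[6,6,6,6,6,6,6,6])

```text
time_s: 43.9
tool_pos: [0.5604, 0.375, 0.1087]
tool_rot: [180.0, -0.0, -4.6]
force: [0.3, 0.7, 0.9]
grip_width: 0.0662
grasp_force: 12.0
```

Run:
```python
from h import *
o=telemetry.get_obs(); print(o["tool_pos"],o["tool_rot"])
a=shot("side","s9"); w=shot("wrist","w9"); 
I=np.hstack([cv2.resize(w["pixels"],(400,300)),cv2.resize(a["pixels"],(400,300))]); cv2.imwrite("pics/m9.png",I[:,:,::-1])
```

```text
[0.56040898 0.37501593 0.10867862] [ 1.79960128e+02 -2.82381082e-02 -4.61130189e+00]
```

View pics/m9.png

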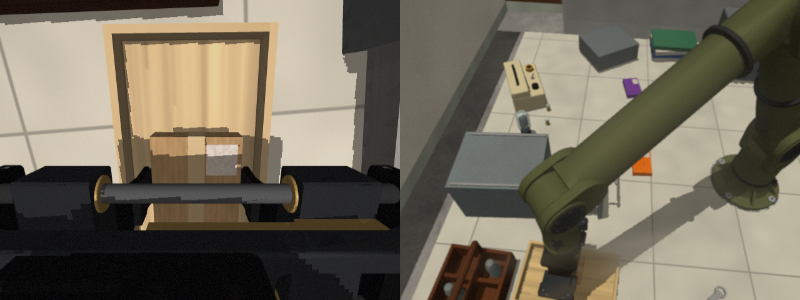

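The wrist view shows the stub centred between the tray walls (columns 115–270), so I lower it in and release.

Emit:
drive_tool(delta_pos=[[0,0,1.5],[0,0,2],[0,0,2],[0,0,1.5],[0,0,0.7],[0,0,0.4],[0,0,0.1],[0,0,0],[0,0,0.1],[0,0,0],[0,0,0],[0,0,0],[0,0,-1],[0,0,-3],[0,0,-4.5],[0,0,-4.5],[0,0,-4.5],[0,0,-4],[0,0,0]], angular=[[0,0,0],[0,0,0],[0,0,0],[0,0,0],[0,0,0],[0,0,0],[0,0,0],[0,0,0],[0,0,0],[0,0,0],[0,0,0],[0,0,0],[0,0,0],[0,0,0],[0,0,0],[0,0,0],[0,0,0],[0,0,0],[0,0,0]], gripper=[6,6,6,6,6,6,6,6,6,7.6,7.6,7.6,7.6,7.6,7.6,7.6,7.6,7.6,7.6])

```text
time_s: 45.9
tool_pos: [0.5624, 0.3783, 0.2493]
tool_rot: [-179.5, -0.6, -4.5]
force: [-0.6, 0.3, 0.1]
grip_width: 0.076
grasp_force: 0.0
```

Emit:
drive_tool(delta_pos=[[0,0,0],[0,0,0],[0,0,0],[0,0,0],[0,0,0],[0,0,0],[0,0,0],[0,0,0],[0,0,0],[0,0,0],[0,0,0],[0,0,0],[-3,-1.4,0],[-4,-1.8,0],[-4,-1.8,0],[-4,-1.8,0],[-4,-1.8,0],[-4,-1.8,0],[-3,-1.4,0],[-1.5,-0.6,0]], angular=[[0,0,-0.142],[0,0,-0.142],[0,0,-0.142],[0,0,-0.142],[0,0,-0.142],[0,0,-0.142],[0,0,-0.142],[0,0,-0.142],[0,0,-0.142],[0,0,-0.142],[0,0,-0.142],[0,0,-0.142],[0,0,0],[0,0,0],[0,0,0],[0,0,0],[0,0,0],[0,0,0],[0,0,0],[0,0,0]], gripper=[2.6,2.6,2.6,2.6,2.6,2.6,2.6,2.6,2.6,2.6,2.6,2.6,2.6,2.6,2.6,2.6,2.6,2.6,2.6,2.6])

```text
time_s: 47.9
tool_pos: [0.4497, 0.0914, 0.2406]
tool_rot: [180.0, 0.1, 92.9]
force: [0.3, 0.7, 0.5]
grip_width: 0.0262
grasp_force: 0.0
```

Emit:
drive_tool(delta_pos=[[0,0,0],[0,0,0],[0,0,0]], angular=[[0,0,0],[0,0,0],[0,0,0]], gripper=[2.6,2.6,2.6])

```text
time_s: 48.2
tool_pos: [0.4511, 0.0963, 0.2402]
tool_rot: [180.0, -0.0, 93.2]
force: [-0.1, -0.2, 0.3]
grip_width: 0.0254
grasp_force: 0.0
```

Emit:
drive_tool(delta_pos=[[-0.6,0.15,0],[0,0,1.5],[0,0,1.5],[0,0,1.5],[0,0,1.5],[0,0,1.5],[0,0,1],[0,0,0.5],[0,0,0],[0,0,0],[0,0,0],[0,0,0],[0,0,0]], angular=[[0,0,0],[0,0,0],[0,0,0],[0,0,0],[0,0,0],[0,0,0],[0,0,0],[0,0,0],[0,0,0],[0,0,0],[0,0,0],[0,0,0],[0,0,0]], gripper=[2.6,2.6,2.6,2.6,2.6,2.6,2.6,2.6,2.6,0.5,0.5,0.5,0.5], squeeze=20)

```text
time_s: 49.5
tool_pos: [0.4534, 0.089, 0.1508]
tool_rot: [179.9, -0.0, 93.1]
force: [1.3, 0.2, 1.2]
grip_width: 0.0103
grasp_force: 20.0
```

Run:
```python
from h import *
a=shot("side","s10"); b=shot("scene","sc10")
print("pile",fit([a],.588,.102,.06,.108,.066,.024,.134))
I=np.hstack([cv2.resize(a["pixels"][220:480,130:400],(400,300)),cv2.resize(b["pixels"][220:460,270:540],(400,300))]); cv2.imwrite("pics/m10.png",I[:,:,::-1])
```

```text
pile (array([0.5888, 0.1001, 0.0516]), np.float64(0.071))
```

View pics/m10.png

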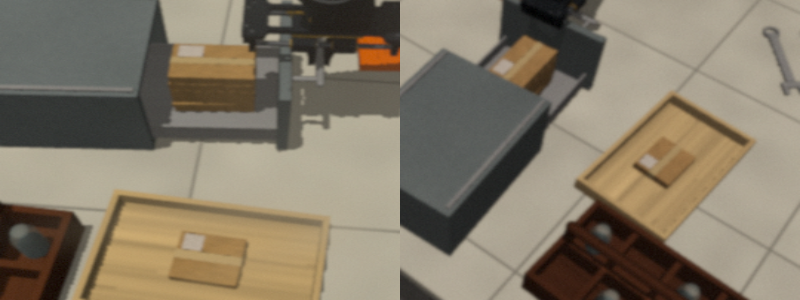

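The handle is gripped, the stack is square at (210,75), and the stub lies in the tray at (207,258). I push smoothly.

Emit:
drive_tool(delta_pos=[[0,0.3,0],[0,0.6,0],[0,0.8,0],[0,1,0],[0,1,0],[0,1,0],[0,1,0],[0,1,0],[0,1,0],[0,1,0],[0,1,0],[0,1,0],[0,1,0],[0,1,0],[0,0.8,0],[0,0.7,0],[0,0.6,0],[0,0.5,0],[0,0.3,0],[0,0,0]], angular=[[0,0,0],[0,0,0],[0,0,0],[0,0,0],[0,0,0],[0,0,0],[0,0,0],[0,0,0],[0,0,0],[0,0,0],[0,0,0],[0,0,0],[0,0,0],[0,0,0],[0,0,0],[0,0,0],[0,0,0],[0,0,0],[0,0,0],[0,0,0]], gripper=[0.5,0.5,0.5,0.5,0.5,0.5,0.5,0.5,0.5,0.5,0.5,0.5,0.5,0.5,0.5,0.5,0.5,0.5,0.5,0.5])

```text
time_s: 51.6
tool_pos: [0.6089, 0.0988, 0.1508]
tool_rot: [179.9, -0.1, 93.1]
force: [0.5, 3.1, 4.6]
grip_width: 0.0101
grasp_force: 20.0
```

Emit:
drive_tool(delta_pos=[[0,0.2,0],[0,0.2,0],[0,0.2,0],[0,0.2,0],[0,0.2,0]], angular=[[0,0,0],[0,0,0],[0,0,0],[0,0,0],[0,0,0]], gripper=[0.5,0.5,0.5,0.5,0.5])

```text
time_s: 52.1
tool_pos: [0.6152, 0.0992, 0.1507]
tool_rot: [-179.6, -0.1, 93.2]
force: [-13.3, 1.1, 13.1]
grip_width: 0.0102
grasp_force: 20.0
```

Emit:
drive_tool(delta_pos=[[0,0.1,0],[0,0.1,0],[0,0,0]], angular=[[0,0,0],[0,0,0],[0,0,0]], gripper=[0.5,0.5,0.5])

```text
time_s: 52.4
tool_pos: [0.6153, 0.0992, 0.1507]
tool_rot: [-179.4, -0.0, 93.2]
force: [-16.3, 1.2, 14.6]
grip_width: 0.0103
grasp_force: 20.0
```

Run:
```python
from h import *
o=telemetry.get_obs(); print(o["tool_pos"],o["force"])
a=shot("side","s11"); w=shot("wrist","w11")
I=np.hstack([cv2.resize(a["pixels"][190:360,70:296],(400,300),interpolation=cv2.INTER_CUBIC),cv2.resize(w["pixels"],(400,300))]); cv2.imwrite("pics/m11.png",I[:,:,::-1])
```

```text
[0.61525455 0.09921131 0.15068277] [-16.33492552   1.17370066  14.57144736]
```

View pics/m11.png

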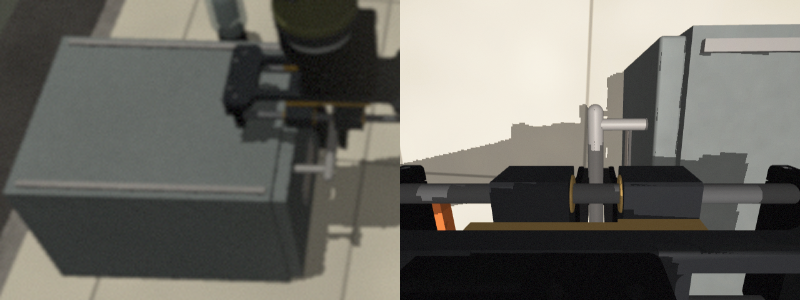

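The panel sits flush against the cabinet with no gap, and position holds while force rises, so the drawer is shut. I relax the push, release and retreat.

Emit:
drive_tool(delta_pos=[[0,-0.25,0],[0,0,0],[0,0,0],[0,0,0],[0,0,-1],[0,0,-2],[0,0,-3],[0,0,-3],[0,0,-2],[-3,-2,0],[-4,-3,0],[-4,-3,0],[-4,-3,0],[-3,-2,0],[0,0,0],[0,0,0],[0,0,0]], angular=[[0,0,0],[0,0,0],[0,0,0],[0,0,0],[0,0,0],[0,0,0],[0,0,0],[0,0,0],[0,0,0],[0,0,0],[0,0,0],[0,0,0],[0,0,0],[0,0,0],[0,0,0],[0,0,0],[0,0,0]], gripper=[0.5,2.4,2.4,2.4,2.4,2.4,2.4,2.4,2.4,2.4,2.4,2.4,2.4,2.4,2.4,2.4,2.4])

```text
time_s: 54.2
tool_pos: [0.4985, -0.0878, 0.2605]
tool_rot: [179.9, -0.0, 93.2]
force: [0.9, 0.4, -0.2]
grip_width: 0.024
grasp_force: 0.0
```

Run:
```python
from h import *
a=shot("side","s12"); b=shot("scene","sc12")
I=np.hstack([cv2.resize(a["pixels"][190:360,70:296],(400,300),interpolation=cv2.INTER_CUBIC),cv2.resize(b["pixels"][220:370,250:450],(400,300))]); cv2.imwrite("pics/m12.png",I[:,:,::-1])
```

```text
(no output)
```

View pics/m12.png

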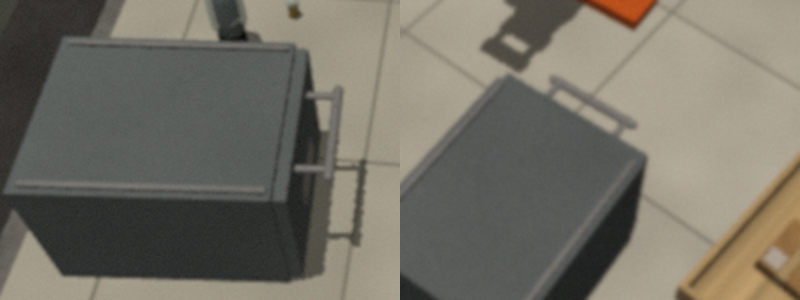

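The drawer is flush with the cabinet (panel edge at (285,120)), the stub is in the tray, and the arm is clear.

```bash
python3 -c "
from cell import env; print(env.sign_off())"
```

```text
the job is handed in; nothing more can be done
None
```

I handed the job in after about 54 s of robot time: all four full-size cartons are squarely on the pile, the short one is in the returns tray, and the drawer is shut; the hand-in call returned no verdict.

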